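Reset the peak pointer, then crack the specimen case open

TASK

First turn the black pointer knob on the humidity gauge back to its zero stop, so that the gauge will record only this airing. Then take the clear lid of the specimen case by its bar handle, break it free from its sticky seal without letting it fly open, and finish while still holding it by the handle, steady and slightly ajar, about 25 mm open at its front edge. Leave everything else on the bench where it stands.

Things in the scene. Friction and masses are not known exactly. Their poses are not given: they have to be found in the camera images.
- case: Airtight specimen case, fixed to the bench: a painted grey box 200 mm (x) by 220 mm (y), rim 100 mm high, with a black rubber seal and a clear lid; a brown bird skin lies inside. Origin at the centre of its underside. Its front (where the lid opens) is its -x side, its back with the hinge its +x side.
- lid (a joint): Angle of the clear lid (200 by 220 by 10 mm, 0.4 to 0.7 kg with its handle) about its hinge along the back top edge of the case, rad: 0 shut, grows as it opens, end of travel 0.40. The front edge is 200 mm from the hinge and rises by about 20 mm per 0.1 rad. Let go, the lid falls shut again and sticks.
- handle: Steel bar handle on top of the lid: round, 16 mm in diameter, 100 mm long (plus round ends), on two short posts, along the case's y axis, 170 mm in front of the hinge line (70 mm in front of the case's centre). Origin in the middle of the bar, on its axis, 35 mm above the lid's top face (145 mm above the bench when shut); 27 mm free under the bar. The bar can roll a little about its own axis.
- lid_hinge (a point): Middle of the hinge axis of the lid, on the back top edge of the case, 100 mm above the bench; the axis runs along the case's y.
- lid_front (a point): Middle of the lid's front lower edge, 100 mm above the bench when shut. The seal (a sprung catch) resists an upward pull at the handle, to a peak of about 17 N (14 N seal, 3 N weight) after 2 to 3 mm of rise; past that its pull fades fast and is gone after about 10 mm (0.06 rad), where only the lid's weight, about 3 N at the handle, is left.
- gauge: Humidity gauge, fixed to the bench: white square block 120 by 120 by 60 mm with a round dial (108 mm) facing up, a knob in the middle. Origin at the centre of its underside. The zero mark and a small steel stop pin are at its -x edge of the dial, the scale runs clockwise from there as seen from above.
- knob (a joint): Angle of the pointer knob, rad, clockwise seen from above: 0 at its zero stop, where the pointer is at the pin and points along the gauge's -x; so it is turned back anticlockwise by this angle. Light friction (about 0.05 N m), stays where it is left.
- knob_grip (a point): Point on the knob's vertical axis at the height to grip, 93 mm above the bench. The knob is a black upright bar 42 mm long, 14 mm thick, its top 100 mm above the bench, on a round skirt 44 mm across whose top is 70 mm above the bench. The bar lies along this point's x axis; grip across its 14 mm.
- knob_tip (a point): Tip of the knob's thin pointer, 44 mm from the knob's axis; the pointer prolongs the bar at its one end that has a white line on top.
- cup: Bystander: white cup, 72 mm wide, 55 mm high, in front of the case.
- stone: Bystander: brown stone, 72 mm wide, 38 mm high, in front of the gauge.
- brush: Bystander: brush 170 mm long, lying at the back, left of the middle.
- wash_bottle: Bystander: white bottle 60 mm wide, 160 mm high, at the back.
- jar: Bystander: amber jar 60 mm wide, 75 mm high, at the left.
- wood_block: Bystander: wooden block 120 by 80 by 22 mm, at the right.
- spatula: Bystander: spatula 160 mm long, lying at the left.

How it is judged:
By the outcome, as a careful person would: the job done as asked, in the order asked, and still so for the second after the job is handed in, while the arm keeps its last pose, push and grip.
It also fails if it takes over 51 s, if anything falls off the work surface, if the arm or the gripper's body presses on something with over 40 N, if the wrist force passes 120 N, or if a joint passes its speed limit or range.

ROBOT

A 7-joint arm with a two-finger parallel gripper is mounted at the origin on the work surface. World frame = base frame: x ahead of the robot, y to its left, z up, the work surface at z = 0. Lengths are in m, angles in degrees, forces in N, time in s.
With the tool pointing down it reaches from about 0.425 to 0.875 m from the base axis. Payload 4.7 kg.
Tool frame: the origin (TCP) lies midway between the tips of the shut fingers; the grasp point (between the pads) lies 19 mm behind it; y points along the fingers, x is the direction in which the jaws open and shut, and the axes are right-handed (so a half turn about y gives the same grasp; the last joint's range is limited). The gripper opens to 87 mm and grips with 3 to 60 N. Pads are 19 mm wide; open, the fingers measure 117 mm over their backs; the gripper's body (75 mm by 190 mm) begins 51 mm behind the grasp point.
Start: joints at [-62.217, 18.392, -4.016, 83.108, 1.295, 78.541, -3.26], TCP at [0.295, 0.579, 0.223] pointing down, gripper open.
Joint ranges: [-163.93, 163.93], [-17.29, 119.83], [-79.2, 71.16], [3.27, 140.29], [-89.18, 269.18], [5.43, 117.66], [-154.24, 154.24]. Speed limits (degrees/s): [147.25, 147.25, 180, 180, 180, 180, 180].

INTERFACE

Orientations are given as [roll, pitch, yaw] about the fixed x, y, z axes, in that order (R = Rz(yaw) Ry(pitch) Rx(roll)).
In Python, from cell import env gives the robot as it stands.
- The arm moves only by the tool carry_out, never from a script. Its argument "targets" is a list of rows, each a list of 2 entries, a list of its own where there are three numbers: the shift along the tool's x, y, z in mm, then the turn, a rotation vector about the tool's x, y, z in degrees. A call has 1 to 12 rows; each row shifts and turns the commanded pose from where the row before left it, along the tool's axes as they then stand; what a row does not reach is not made up. A row lasts 1/10 s, in which the tool goes at most 50 mm and 8.59 degrees, less where a joint would pass 70% of its speed; a pose out of reach is approached as far as the arm can. A call with a gripper value outside its range is refused whole. "jaw" is the opening, from 0 (shut) to 1 (fully open), set as the call begins (left out, the last holds). The fingers move at their own pace and stop on an object; "squeeze" is the grip in N (left out, the last holds). Time passes only in rows, so rows that do not move let the fingers close. It gives the time, the measured TCP pose, the force and the opening at its end, in the units of the state.
- env.get_obs(): the state, without advancing time (a new reading comes with each control period).
- env.read_camera(name): name is "scene" or "top"; returns the picture (384x512x3 uint8, red, green, blue); there is no depth.
- env.get_calibration(name): a dict with "fx", "fy", "cx", "cy" (pixels), "D" ([k1, k2, p1, p2, k3] as OpenCV has them; the pictures are not rectified), "R" (3x3) and "t" (3): a world point X has camera coordinates R X + t. Camera axes: x right, y down, z forward; pixel columns grow to the right and rows downward; lengths in m; the calibration is good to about 2 mm. A picture is of the moment at which its call begins. get_calibration takes no time and is no camera call.
- env.sign_off(): hands the job in, once; it reports no verdict.
Trained networks look in the newest picture that a camera, given by its name, has taken for a name from the list of things; names that differ only in an ending like _2 or _b are one class to them, and where a whole thing is asked for, a point or a joint stands for the part that bears it (a point fixed in the world has none). Each returns a list of dicts, best first, with "p" (0 to 1); they miss things now and then, are a little off and sometimes report something else, mostly with a low value. They report only what shows in the picture. A call takes as long as a camera call.
- env.outline_of(camera, label): "mask" (384x512 bool, what is visible of it) and "xy" ([column, row] in pixels, amid what is visible of it).
The state is a dict: "time_s": time; "qpos": joint angles; "joint_velocities": joint speeds; "effort": joint torques, N m; "tool_pos": TCP position; "tool_rot": TCP orientation; "force": force on the tool from outside, world axes, zero at the start; "wrist_torque": the same for the moment, N m; "grip_width": finger opening in m.
Only numpy, scipy, OpenCV 4.12 (cv2) and the standard library are available. Lean on these libraries where they do the work, as an engineer would, in place of code of your own. Each camera call takes 0.05 s, during which the arm holds its last target.

## Working session

There is one attempt and no reset: what is moved stays moved. The work goes in short steps, Python scripts to look and compute and a tool call to move; the robot and the scene stay as the last step left them, time stands still between calls to the robot, and variables do not carry over. Pictures are saved under pics/ and viewed, and the job is handed in when it is done.

Besides the shell and the picture viewer there is one more tool, called as name(argument=value, ...), one argument or row to a line, values as JSON. carry_out: Moves the arm, as the interface text tells. Its arguments: {"type":"object","properties":{"targets":{"type":"array","items":{"type":"array"}},"jaw":{"type":"number"},"squeeze":{"type":"number"}},"required":["targets"]}

```bash
ls; mkdir -p pics
python3 - <<'E'
from cell import env
import cv2,json
for n in ["scene","top"]:
    im=env.read_camera(n); cv2.imwrite(f"pics/{n}0.png",im[:,:,::-1])
    print(n,env.get_calibration(n))
o=env.get_obs(); print(o)
E
```

```text
pics
scene {'fx': 468.49436144626594, 'fy': 468.49436144626594, 'cx': 254.9592137584994, 'cy': 192.67767174456807, 'D': array([-0.03141684,  0.        ,  0.        ,  0.        ,  0.        ]), 'R': array([[-0.68346718,  0.72997033, -0.00399278],
       [ 0.49856086,  0.46279052, -0.73298158],
       [-0.53320698, -0.5029595 , -0.68023677]]), 't': array([ 0.42124393, -0.20841814,  1.94603724])}
top {'fx': 486.25199578793826, 'fy': 486.25199578793826, 'cx': 254.73096470694747, 'cy': 199.57043512651603, 'D': array([-0.08964808,  0.        ,  0.        ,  0.        ,  0.        ]), 'R': array([[-0.02680183, -0.99963612,  0.00304861],
       [-0.98726799,  0.02599164, -0.15692784],
       [ 0.1567915 , -0.00721575, -0.98760537]]), 't': array([0.0077309 , 0.61648201, 1.64731864])}
{'time_s': 0.1, 'qpos': array([-62.21710945,  18.43304826,  -4.01569401,  83.16758768,
         1.29465677,  78.53975605,  -3.25864123]), 'joint_velocities': array([ 0.03068931, -0.06640292,  0.10102712, -0.21071579,  0.03321666,
       -0.00915513,  0.05976611]), 'effort': array([-3.95274728e-04, -4.92572916e+01, -4.05861055e-01, -3.13397419e+01,
       -6.40226458e-02,  3.95000016e-02,  8.29367013e-05]), 'tool_pos': array([0.29466152, 0.5788301 , 0.22159373]), 'tool_rot': array([-90.00501748,   0.09518103,  63.02813707]), 'force': array([-0.21223349,  0.03922368, -0.01670644]), 'wrist_torque': array([-0.02891394, -0.0661484 ,  0.00697878]), 'grip_width': 0.08689476831086565}
```

View pics/scene0.png

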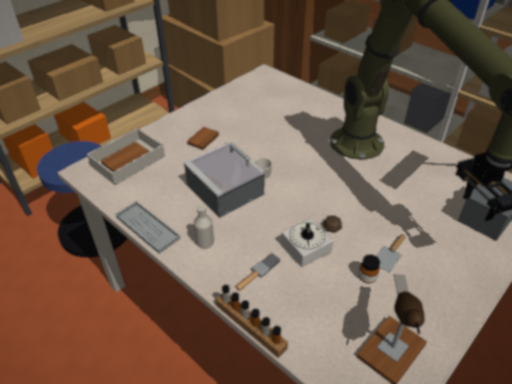

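View pics/top0.png

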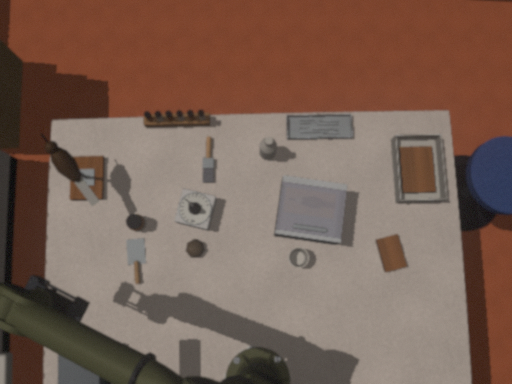

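The top view has the gauge near (195,208), the case near (311,210), the cup at (301,258) and the stone at (195,248). Next I run the networks and fit poses.

```bash
cat > h.py <<'E'
import numpy as np,cv2
from cell import env
from scipy.optimize import least_squares
C={n:env.get_calibration(n) for n in("scene","top")}
def K(c): return np.array([[c['fx'],0,c['cx']],[0,c['fy'],c['cy']],[0,0,1.]])
def proj(n,X):
    c=C[n]; p,_=cv2.projectPoints(np.array(X,float).reshape(-1,1,3),cv2.Rodrigues(c['R'])[0],c['t'],K(c),c['D']); return p[:,0]
def back(n,uv,z):
    c=C[n]; u=cv2.undistortPoints(np.array(uv,float).reshape(-1,1,2),K(c),c['D'])[:,0]
    d=np.c_[u,np.ones(len(u))]@c['R']; o=-c['R'].T@c['t']
    return o+d*((z-o[2])/d[:,2])[:,None]
def zoom(n,im,x0,y0,w,h,s,f):
    cv2.imwrite(f,cv2.resize(im[y0:y0+h,x0:x0+w,::-1],None,fx=s,fy=s,interpolation=cv2.INTER_CUBIC))
E
python3 - <<'E'
from h import *
ims={n:env.read_camera(n) for n in C}
zoom("top",ims["top"],165,170,200,110,4,"pics/ztop0.png")
zoom("scene",ims["scene"],170,130,180,140,4,"pics/zscene0.png")
res={}
for l,z in [("gauge",.06),("case",.1),("lid",.11),("handle",.145),("knob",.1),("knob_tip",.08)]:
    for n in C:
        for d in env.outline_of(n,l)[:2]:
            print(l,n,round(d['p'],2),np.round(d['xy'],1),d['mask'].sum(),back(n,[d['xy']],z)[0].round(4))
            res.setdefault(f"{l}_{n}",d['mask'])
np.savez("m0.npz",**res)
print(env.get_obs()['time_s'])
E
```

```text
gauge scene 0.8 [304.3 240. ] 1614 [0.6115 0.2086 0.06  ]
gauge top 0.85 [196.3 209.1] 1246 [0.5866 0.1942 0.06  ]
gauge top 0.66 [192.7 249.9] 220 [0.4463 0.2079 0.06  ]
case scene 0.69 [223.1 178.8] 4004 [ 0.6122 -0.1551  0.1   ]
case scene 0.22 [306.4 235.4] 169 [0.6219 0.2217 0.1   ]
case top 0.82 [310.1 210.8] 4081 [ 0.5651 -0.194   0.1   ]
case top 0.44 [389.2 252.3] 841 [ 0.4175 -0.4542  0.1   ]
lid scene 0.82 [222.8 167. ] 2345 [ 0.5763 -0.1931  0.11  ]
lid top 0.66 [313.3 209.2] 3833 [ 0.5689 -0.2038  0.11  ]
handle scene 0.68 [243.1 152.3] 92 [ 0.4985 -0.1673  0.145 ]
handle scene 0.59 [201.5 138.2] 405 [ 0.5423 -0.339   0.145 ]
handle top 0.73 [310. 228.] 162 [ 0.5025 -0.1857  0.145 ]
handle top 0.53 [392.7 251.3] 774 [ 0.4185 -0.4533  0.145 ]
knob scene 0.66 [308.6 233.2] 154 [0.6102 0.221  0.1   ]
knob_tip scene 0.46 [309.3 231.9] 172 [0.5891 0.209  0.08  ]
knob_tip scene 0.3 [260.4 268.1] 548 [0.7988 0.193  0.08  ]
knob_tip top 0.45 [190.8 207.4] 151 [0.5902 0.2107 0.08  ]
0.8
```

View pics/ztop0.png

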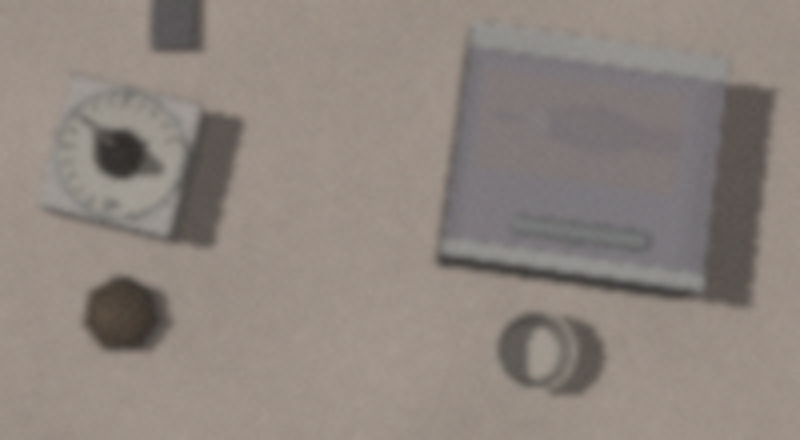

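View pics/zscene0.png

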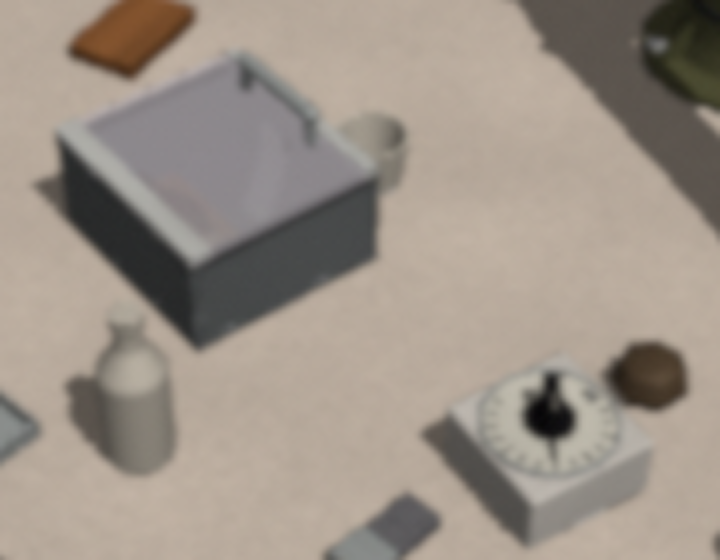

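```bash
cat > fit.py <<'E'
from h import *
from scipy.optimize import minimize
m=np.load("m0.npz")
def T(p,X):
    c,s=np.cos(p[2]),np.sin(p[2]); X=np.array(X,float)
    return np.c_[p[0]+c*X[:,0]-s*X[:,1],p[1]+s*X[:,0]+c*X[:,1],X[:,2]]
def box(a,b,h): return [(i*a/2,j*b/2,k*h) for i in(-1,1) for j in(-1,1) for k in(0,1)]
S=8
def sil(n,parts,p):
    im=np.zeros((384*S,512*S),np.uint8)
    for X in parts:
        q=proj(n,T(p,X)); q=((q+.5)*S).astype(np.int32)
        cv2.fillConvexPoly(im,cv2.convexHull(q),255)
    return cv2.resize(im,(512,384),interpolation=cv2.INTER_AREA)/255.
def fit(keys,parts,p0):
    def cost(p): return sum(np.abs(sil(n,parts,p)-m[k]).sum()/m[k].sum() for k,n in keys)
    best=None
    r=minimize(cost,p0,method="Nelder-Mead",options=dict(initial_simplex=np.array([p0]+[np.array(p0)+d for d in np.diag([.02,.02,.12])])))
    r=minimize(cost,r.x,method="Nelder-Mead",options=dict(initial_simplex=np.array([r.x]+[r.x+d for d in np.diag([.004,-.004,.03])])))
    return r.x,r.fun
a=np.linspace(0,6.28,24)
knobc=[(.022*np.cos(t),.022*np.sin(t),z) for t in a for z in(.06,.07)]
if __name__=="__main__":
  for ks in (["top"],["scene"],["top","scene"]):
    x,f=fit([("gauge_"+k,k) for k in ks],[box(.12,.12,.06),knobc,[(.007*np.cos(t),.007*np.sin(t),z) for t in a for z in(.07,.1)]],[.59,.2,-.2]); print("gauge",ks,x.round(4),np.degrees(x[2]).round(1),round(f,3))
    x,f=fit([("case_"+k,k) for k in ks],[box(.2,.22,.11)],[.57,-.195,-.1]); print("case",ks,x.round(4),np.degrees(x[2]).round(1),round(f,3))
  M=m["handle_top"];ys,xs=np.nonzero(M); W=back("top",np.c_[xs,ys],.145)[:,:2]; c=W.mean(0); u,s,v=np.linalg.svd(W-c); print("handle",c,v[0],np.degrees(np.arctan2(v[0][1],v[0][0])))
  M=m["handle_scene"];ys,xs=np.nonzero(M); W=back("scene",np.c_[xs,ys],.145)[:,:2]; c=W.mean(0); u,s,v=np.linalg.svd(W-c); print("handle",c,v[0],np.degrees(np.arctan2(v[0][1],v[0][0])))
E
python3 fit.py
```

```text
gauge ['top'] [ 0.5894  0.2016 -0.2817] -16.1 0.049
case ['top'] [ 0.5726 -0.1968 -0.1727] -9.9 0.02
gauge ['scene'] [ 0.5918  0.2004 -0.2717] -15.6 0.058
case ['scene'] [ 0.5724 -0.1958 -0.1916] -11.0 0.033
gauge ['top', 'scene'] [ 0.5907  0.2011 -0.2756] -15.8 0.113
case ['top', 'scene'] [ 0.5725 -0.1968 -0.1778] -10.2 0.055
handle [ 0.50311558 -0.18666352] [-0.15820371 -0.9874065 ] -99.10264838936108
handle [ 0.50579035 -0.17721019] [0.19222953 0.98134999] 78.9170740966531
```

Run:
```python
from h import *
g=np.array([.5905,.2012]); yaw=-15.8
im={n:env.read_camera(n) for n in C}
zoom("top",im["top"],165,180,60,60,10,"pics/gt.png")
zoom("scene",im["scene"],270,205,75,60,10,"pics/gs.png")
for z in(.065,.08,.1):print(z,(proj("top",[[*g,z]])-[165,180])*10,(proj("scene",[[*g,z]])-[270,205])*10)
# sampling darkness at r along angle on both, for z
for n in C:
  g_=cv2.cvtColor(im[n],cv2.COLOR_RGB2GRAY).astype(np.float32)
  for z in (.066,.075):
    A=np.arange(0,360,5)
    v=[]
    for a in A:
      th=np.radians(yaw+180-a); r=np.linspace(.028,.044,9)
      q=proj(n,np.c_[g[0]+r*np.cos(th),g[1]+r*np.sin(th),0*r+z]).astype(np.float32)
      v.append(cv2.remap(g_,q[None,:,0],q[None,:,1],cv2.INTER_LINEAR).mean())
    v=np.array(v); print(n,z,[(int(A[i]),int(v[i])) for i in np.argsort(v)[:12]])
```

```text
0.065 [[291.10808277 278.44408427]] [[367.23506143 291.0109454 ]]
0.08 [[285.84292694 272.2934672 ]] [[370.64095975 259.00096932]]
0.1 [[278.67557609 263.92011885]] [[375.25395853 215.62112042]]
scene 0.066 [(310, 43), (305, 51), (315, 69), (300, 87), (320, 112), (120, 123), (295, 127), (125, 134), (115, 143), (325, 149), (290, 149), (275, 152)]
scene 0.075 [(310, 73), (305, 77), (315, 89), (125, 99), (120, 100), (300, 103), (320, 119), (130, 122), (115, 125), (295, 136), (135, 136), (110, 142)]
top 0.066 [(275, 108), (280, 109), (270, 115), (285, 117), (120, 120), (125, 123), (265, 128), (290, 129), (115, 133), (130, 135), (260, 137), (295, 139)]
top 0.075 [(280, 104), (275, 105), (285, 110), (270, 115), (120, 121), (290, 122), (125, 126), (265, 128), (115, 133), (295, 134), (130, 137), (260, 138)]
```

Run:
```python
import cv2,numpy as np
a=cv2.imread("pics/gt.png");b=cv2.imread("pics/gs.png")
c=np.zeros((600,1350,3),np.uint8);c[:,:600]=a;c[:,600:]=b
cv2.imwrite("pics/gg.png",cv2.resize(c,(790,351)))
```

```text
(no output)
```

View pics/gg.png

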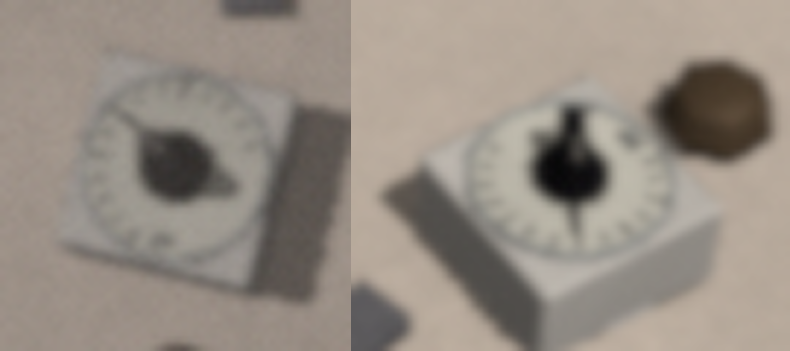

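The pointer is at about 122° clockwise, seen at up-left of the knob (118,153) in the zoomed top view, and the zero pin is at bottom. I'll move above the knob.

carry_out(
  targets=[
    [[-10,0,-20],[0,0,0]],
    [[-18,0,-40],[0,0,0]],
    [[-19,0,-41],[0,0,0]],
    [[-19,0,-41],[0,0,0]],
    [[-19,0,-41],[0,0,0]],
    [[-19,0,-41],[0,0,0]],
    [[-19,0,-41],[0,0,0]],
    [[-19,0,-41],[0,0,0]],
    [[-19,0,-41],[0,0,0]],
    [[-19,0,-41],[0,0,0]],
    [[-18,0,-39],[0,0,0]],
    [[-4,0,-8],[0,0,0]],
  ],
  jaw=0.6,
)

```text
time_s: 2.1
tool_pos: [0.5943, 0.1947, 0.2227]
tool_rot: [-90.2, 0.1, 62.5]
force: [-0.5, 0.0, -0.8]
grip_width: 0.0523
```

carry_out(
  targets=[
    [[0,0,0],[0,8.5,0]],
    [[0,0,0],[0,8.5,0]],
    [[0,0,0],[0,8.5,0]],
    [[0,0,0],[0,8.5,0]],
    [[0,0,0],[0,8.5,0]],
    [[0,0,0],[0,8.5,0]],
    [[0,0,0],[0,8.5,0]],
    [[0,0,0],[0,8.5,0]],
    [[0,0,0],[0,8.5,0]],
    [[0,0,0],[0,8.5,0]],
    [[0,0,0],[0,8.5,0]],
    [[0,0,0],[0,8.5,0]],
  ],
)

```text
time_s: 3.3
tool_pos: [0.5906, 0.2027, 0.2226]
tool_rot: [-90.0, 0.0, -39.3]
force: [0.5, 0.1, 0.5]
grip_width: 0.0521
```

carry_out(
  targets=[
    [[0,0,0],[0,8.5,0]],
    [[0,0,0],[0,0,0]],
    [[0,0,0],[0,0,0]],
    [[0,0,0],[0,0,0]],
  ],
)

```text
time_s: 3.7
tool_pos: [0.5908, 0.2022, 0.2226]
tool_rot: [-90.0, 0.0, -47.3]
force: [-0.2, -0.1, -0.4]
grip_width: 0.0525
```

carry_out(
  targets=[
    [[0.5,25,-1],[0,0.5,0]],
    [[0,40,0],[0,0,0]],
    [[0,35,0],[0,0,0]],
    [[0,5,0],[0,0,0]],
    [[0,0,0],[0,0,0]],
  ],
)

```text
time_s: 4.2
tool_pos: [0.59, 0.2008, 0.1171]
tool_rot: [-90.1, 0.0, -47.9]
force: [-0.9, -0.9, 0.4]
grip_width: 0.0521
```

Run:
```python
from h import *
im={n:env.read_camera(n) for n in C}
a=cv2.resize(im["top"][180:240,165:225,::-1],(390,390),interpolation=cv2.INTER_CUBIC)
b=cv2.resize(im["scene"][200:260,275:335,::-1],(390,390),interpolation=cv2.INTER_CUBIC)
cv2.imwrite("pics/p1.png",np.hstack([a,b])); o=env.get_obs();print(o['tool_pos'],o['tool_rot'])
```

```text
[0.59197174 0.20129913 0.11972904] [-8.98217270e+01 -6.47645463e-02 -4.79480598e+01]
```

View pics/p1.png

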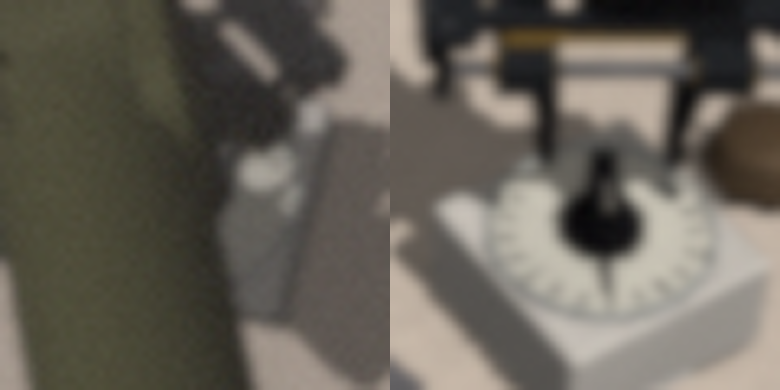

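carry_out(
  targets=[
    [[0,20,0],[0,0,0]],
    [[0,18,0],[0,0,0]],
    [[0,6,0],[0,0,0]],
    [[0,0,0],[0,0,0]],
    [[0,0,0],[0,0,0]],
  ],
)

```text
time_s: 4.8
tool_pos: [0.5917, 0.2013, 0.0753]
tool_rot: [-89.9, -0.0, -48.0]
force: [0.1, -0.0, 0.4]
grip_width: 0.0521
```

carry_out(
  targets=[
    [[0,0,0],[0,0,0]],
    [[0,0,0],[0,0,0]],
    [[0,0,0],[0,0,0]],
    [[0,0,0],[0,0,0]],
    [[0,0,0],[0,0,0]],
  ],
  jaw=0,
  squeeze=12,
)

```text
time_s: 5.3
tool_pos: [0.5905, 0.2009, 0.0736]
tool_rot: [-90.0, 0.0, -48.0]
force: [-0.5, 1.0, -0.1]
grip_width: 0.0203
```

carry_out(
  targets=[
    [[0,0,0],[0,0,0]],
    [[0,0,0],[0,0,0]],
    [[0,0,0],[0,0,0]],
    [[0,0,0],[0,0,0]],
  ],
)

```text
time_s: 5.7
tool_pos: [0.5903, 0.2012, 0.0736]
tool_rot: [-90.0, 0.0, -48.0]
force: [-1.6, 0.8, 0.5]
grip_width: 0.014
```

Run:
```python
from h import *
o=env.get_obs();print(o['tool_pos'],o['tool_rot'],o['force'],o['wrist_torque'],o['grip_width'],o['qpos'])
```

```text
[0.59026965 0.20121121 0.07359025] [-9.00050622e+01  2.85201847e-02 -4.79581156e+01] [-1.57413177  0.7675587   0.49971897] [ 0.12053256  0.40007466 -0.0417193 ] 0.01401053150394963 [-40.75771808  22.61448783  24.08072713  97.53925785 -10.25921913
  62.03917611 -61.4437204 ]
```

carry_out(
  targets=[
    [[0,0,0],[0,-4,0]],
    [[0,0,0],[0,-8,0]],
    [[0,0,0],[0,-8,0]],
    [[0,0,0],[0,-8,0]],
    [[0,0,0],[0,-8,0]],
    [[0,0,0],[0,-8,0]],
    [[0,0,0],[0,-8,0]],
    [[0,0,0],[0,-8,0]],
    [[0,0,0],[0,-8,0]],
    [[0,0,0],[0,-8,0]],
    [[0,0,0],[0,-8,0]],
    [[0,0,0],[0,-8,0]],
  ],
)

```text
time_s: 6.9
tool_pos: [0.5915, 0.2012, 0.0736]
tool_rot: [-90.1, -0.1, 44.3]
force: [1.7, 2.4, -1.6]
grip_width: 0.014
```

carry_out(
  targets=[
    [[0,0,0],[0,-8,0]],
    [[0,0,0],[0,-8,0]],
    [[0,0,0],[0,-6,0]],
    [[0,0,0],[0,0,0]],
    [[0,0,0],[0,0,0]],
  ],
)

```text
time_s: 7.4
tool_pos: [0.5916, 0.2015, 0.0736]
tool_rot: [-90.1, -0.1, 65.9]
force: [4.4, 2.4, -4.0]
grip_width: 0.0142
```

Run:
```python
from h import *
o=env.get_obs();print(o['tool_pos'],o['tool_rot'],o['force'],o['wrist_torque'],o['grip_width'],o['qpos'])
```

```text
[0.59161368 0.20145965 0.07362555] [-90.10035642  -0.11659685  65.88938785] [ 4.36295265  2.38736759 -4.00582502] [ 0.63570438 -0.93627244  0.020982  ] 0.01418022931274972 [-25.34788652  21.45319567   5.0346793   96.89539034  -2.10505058
  61.58944938  46.22583239]
```

carry_out(
  targets=[
    [[0,0,0],[0,-3,0]],
    [[0,0,0],[0,-2,0]],
    [[0,0,0],[0,0,0]],
  ],
)

```text
time_s: 7.7
tool_pos: [0.5916, 0.2016, 0.0736]
tool_rot: [-90.1, -0.1, 70.9]
force: [3.9, 2.9, -4.4]
grip_width: 0.014
```

```bash
cat > s.py <<'E'
from h import *
o=env.get_obs();print(o['time_s'],o['tool_pos'].round(4),o['tool_rot'].round(2),o['force'].round(1),o['wrist_torque'].round(3),o['effort'].round(2)[[4,5,6]],o['grip_width'].round(4))
E
python3 s.py
```

```text
Traceback (most recent call last):
  File "s.py", line 2, in <module>
    o=env.get_obs();print(o['time_s'],o['tool_pos'].round(4),o['tool_rot'].round(2),o['force'].round(1),o['wrist_torque'].round(3),o['effort'].round(2)[[4,5,6]],o['grip_width'].round(4))
                                                                                                                                                                 ^^^^^^^^^^^^^^^^^^^^^
AttributeError: 'float' object has no attribute 'round'
```

carry_out(
  targets=[
    [[0,0,0],[0,-2,0]],
    [[0,0,0],[0,0,0]],
  ],
)

```text
time_s: 7.9
tool_pos: [0.5916, 0.2015, 0.0736]
tool_rot: [-90.1, -0.1, 72.9]
force: [3.9, 2.8, -3.6]
grip_width: 0.0138
```

```bash
python3 s.py
```

```text
Traceback (most recent call last):
  File "s.py", line 2, in <module>
    o=env.get_obs();print(o['time_s'],o['tool_pos'].round(4),o['tool_rot'].round(2),o['force'].round(1),o['wrist_torque'].round(3),o['effort'].round(2)[[4,5,6]],o['grip_width'].round(4))
                                                                                                                                                                 ^^^^^^^^^^^^^^^^^^^^^
AttributeError: 'float' object has no attribute 'round'
```

```bash
sed -i "s/o\['grip_width'\].round(4)/round(o['grip_width'],4)/" s.py; python3 s.py
```

```text
7.9 [0.5916 0.2015 0.0736] [-90.12  -0.1   72.95] [ 3.9  2.8 -3.6] [ 0.735 -0.986  0.062] [0.36 1.93 0.14] 0.0138
```

carry_out(
  targets=[
    [[0,0,0],[0,-1.5,0]],
    [[0,0,0],[0,0,0]],
  ],
)

```text
time_s: 8.1
tool_pos: [0.5916, 0.2016, 0.0736]
tool_rot: [-90.1, -0.1, 74.4]
force: [4.6, 2.5, -3.6]
grip_width: 0.0137
```

```bash
python3 s.py
```

```text
8.1 [0.5916 0.2016 0.0736] [-90.12  -0.1   74.43] [ 4.6  2.5 -3.6] [ 0.677 -1.023  0.028] [0.38 1.94 0.11] 0.0137
```

carry_out(
  targets=[
    [[0,0,0],[0,-1.5,0]],
    [[0,0,0],[0,0,0]],
  ],
)

```text
time_s: 8.3
tool_pos: [0.5917, 0.2015, 0.0736]
tool_rot: [-90.1, -0.1, 75.9]
force: [5.1, 3.3, -3.4]
grip_width: 0.0139
```

```bash
python3 s.py
```

```text
8.3 [0.5917 0.2015 0.0736] [-90.13  -0.11  75.88] [ 5.1  3.3 -3.4] [ 0.682 -1.036 -0.336] [0.54 2.01 0.43] 0.0139
```

The moment about the vertical jumped to -0.34 N m at yaw 75.9°, so the knob has reached its stop, close to the predicted 74.2°. Release, lift and look.

carry_out(
  targets=[
    [[0,0,0],[0,0,0]],
    [[0,0,0],[0,0,0]],
    [[0,0,0],[0,0,0]],
    [[0,-20,0],[0,0,0]],
    [[0,-40,0],[0,0,0]],
    [[0,-45,0],[0,0,0]],
    [[0,-45,0],[0,0,0]],
  ],
  jaw=0.6,
)

```text
time_s: 9.0
tool_pos: [0.5898, 0.2003, 0.2249]
tool_rot: [-89.9, 0.1, 76.0]
force: [1.2, 0.2, -0.4]
grip_width: 0.0513
```

carry_out(
  targets=[
    [[-20,0,0],[0,0,0]],
    [[-42,0,-1],[0,0,0]],
    [[-42,0,-1],[0,0,0]],
    [[-42,0,-1],[0,0,0]],
    [[-42,0,-1],[0,0,0]],
    [[-42,0,-1],[0,0,0]],
    [[-42,0,-1],[0,0,0]],
    [[-42,0,-1],[0,0,0]],
    [[-42,0,-1],[0,0,0]],
    [[-28,0,-1],[0,0,0]],
    [[-10,0,-1],[0,0,0]],
  ],
)

```text
time_s: 10.1
tool_pos: [0.503, -0.188, 0.2234]
tool_rot: [-90.0, 0.1, 75.7]
force: [-0.4, -0.0, -0.2]
grip_width: 0.0524
```

```bash
python3 - <<'E'
from h import *
im={n:env.read_camera(n) for n in C}
a=cv2.resize(im["top"][180:240,165:225,::-1],(390,390),interpolation=cv2.INTER_CUBIC)
b=cv2.resize(im["scene"][205:265,275:335,::-1],(390,390),interpolation=cv2.INTER_CUBIC)
cv2.imwrite("pics/p2.png",np.hstack([a,b]))
g=np.array([.5905,.2012]); yaw=-15.8
for n in C:
  g_=cv2.cvtColor(im[n],cv2.COLOR_RGB2GRAY).astype(np.float32)
  for z in (.066,.075):
    A=np.arange(-90,270,3);v=[]
    for a in A:
      th=np.radians(yaw+180-a); r=np.linspace(.028,.044,9)
      q=proj(n,np.c_[g[0]+r*np.cos(th),g[1]+r*np.sin(th),0*r+z]).astype(np.float32)
      v.append(cv2.remap(g_,q[None,:,0],q[None,:,1],cv2.INTER_LINEAR).mean())
    v=np.array(v); print(n,z,[(int(A[i]),int(v[i])) for i in np.argsort(v)[:12]])
E
python3 s.py
```

```text
scene 0.066 [(-30, 55), (-27, 57), (-33, 57), (-36, 61), (-24, 67), (-39, 67), (-42, 76), (-21, 82), (-45, 87), (-18, 98), (-48, 99), (-15, 111)]
scene 0.075 [(-30, 100), (-27, 101), (-33, 101), (-24, 103), (-36, 106), (-21, 108), (-39, 114), (-18, 115), (-15, 125), (-42, 126), (9, 127), (12, 129)]
top 0.066 [(-3, 117), (-6, 117), (-9, 124), (0, 124), (-12, 134), (3, 136), (234, 140), (231, 140), (237, 141), (228, 141), (240, 142), (225, 143)]
top 0.075 [(-6, 116), (-9, 119), (-3, 121), (-12, 127), (0, 132), (-15, 138), (-63, 138), (-66, 138), (237, 139), (234, 139), (240, 139), (-60, 140)]
10.2 [ 0.5044 -0.1851  0.2233] [-8.997e+01 -1.000e-02  7.584e+01] [-0.7  0.   0. ] [ 0.047 -0.056 -0.012] [0.23 0.06 0.16] 0.0523
```

View pics/p2.png

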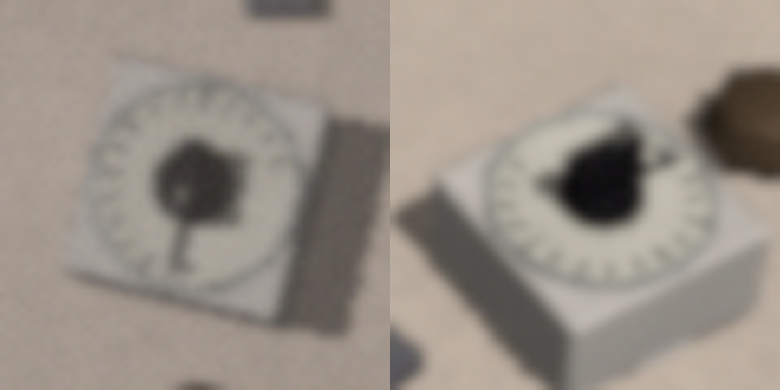

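Pointer now points at the pin, near (180,265) in the left panel. Turning to the handle's orientation.

carry_out(
  targets=[
    [[0,0,0],[0,8.5,0]],
    [[0,0,0],[0,8.5,0]],
    [[0,0,0],[0,8.5,0]],
    [[0,0,0],[0,8.5,0]],
    [[0,0,0],[0,8.5,0]],
    [[0,0,0],[0,8.5,0]],
    [[0,0,0],[0,8.5,0]],
    [[0,0,0],[0,8.5,0]],
    [[0,0,0],[0,8.5,0]],
    [[0,0,0],[0,8.5,0]],
    [[0,0,0],[0,1.2,0]],
    [[0,0,0],[0,0,0]],
  ],
)

```text
time_s: 11.4
tool_pos: [0.5055, -0.182, 0.2233]
tool_rot: [-90.0, 0.0, -9.9]
force: [-0.2, -0.8, 0.2]
grip_width: 0.0523
```

carry_out(
  targets=[
    [[0,20,0],[0,0,0]],
    [[0,17,0],[0,0,0]],
    [[0,5,0],[0,0,0]],
    [[0,0,0],[0,0,0]],
    [[0,0,0],[0,0,0]],
  ],
)

```text
time_s: 11.9
tool_pos: [0.5056, -0.1837, 0.1823]
tool_rot: [-90.0, -0.1, -10.1]
force: [0.5, -0.0, 0.4]
grip_width: 0.0524
```

```bash
python3 - <<'E'
from h import *
im={n:env.read_camera(n) for n in C}
a=cv2.resize(im["top"][180:260,270:350,::-1],(390,390),interpolation=cv2.INTER_CUBIC)
b=cv2.resize(im["scene"][110:190,190:270,::-1],(390,390),interpolation=cv2.INTER_CUBIC)
cv2.imwrite("pics/p3.png",np.hstack([a,b]))
for n in C:
    for d in env.outline_of(n,"handle")[:2]: print(n,d['p'],d['xy'],d['mask'].sum())
E
python3 s.py
```

```text
scene 0.73 [224.8, 168.7] 2334
scene 0.53 [240.9, 153.2] 57
top 0.46 [294.5, 227.6] 30
12.1 [ 0.5056 -0.184   0.1824] [-8.999e+01 -8.000e-02 -1.016e+01] [0.  0.7 0.3] [-0.092  0.051 -0.012] [-0.06  0.05  0.  ] 0.0523
```

View pics/p3.png

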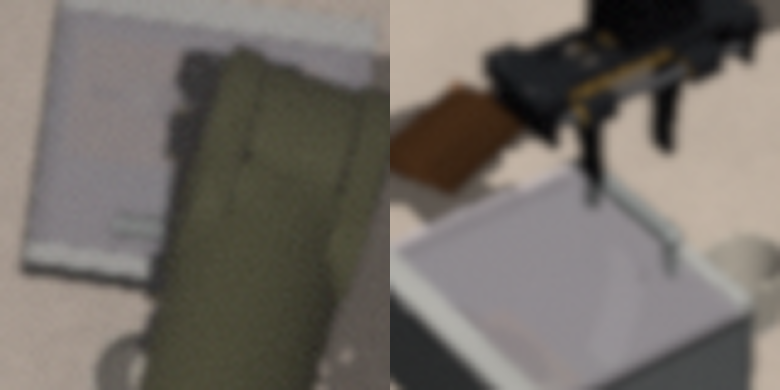

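carry_out(
  targets=[
    [[-1,20,0],[0,0,0]],
    [[0,20,0],[0,0,0]],
    [[0,13,0],[0,0,0]],
    [[0,3,0],[0,0,0]],
    [[0,0,0],[0,0,0]],
    [[0,0,0],[0,0,0]],
  ],
)

```text
time_s: 12.7
tool_pos: [0.5048, -0.1839, 0.1265]
tool_rot: [-90.0, -0.1, -10.2]
force: [0.6, 0.6, -0.1]
grip_width: 0.0525
```

carry_out(
  targets=[
    [[0,0,0],[0,0,0]],
    [[0,0,0],[0,0,0]],
    [[0,0,0],[0,0,0]],
    [[0,0,0],[0,0,0]],
    [[0,0,0],[0,0,0]],
    [[0,0,0],[0,0,0]],
    [[0,0,0],[0,0,0]],
    [[0,0,0],[0,0,0]],
    [[0,0,0],[0,0,0]],
  ],
  jaw=0,
  squeeze=15,
)

```text
time_s: 13.6
tool_pos: [0.5043, -0.1837, 0.1256]
tool_rot: [-90.0, -0.0, -10.2]
force: [0.9, -0.1, -0.6]
grip_width: 0.0153
```

```bash
python3 s.py
```

```text
13.6 [ 0.5043 -0.1837  0.1256] [-9.000e+01 -3.000e-02 -1.017e+01] [ 0.9 -0.1 -0.6] [-0.117 -0.218 -0.032] [-0.01  0.49 -0.03] 0.0153
```

carry_out(
  targets=[
    [[0,0,0],[0,0,0]],
    [[0,0,0],[0,0,0]],
    [[0,0,0],[0,0,0]],
    [[0,0,0],[0,0,0]],
    [[0,-0.4,0],[0,0,0.13]],
    [[0,-0.4,0],[0,0,0.13]],
    [[0,0,0],[0,0,0]],
  ],
  squeeze=45,
)

```text
time_s: 14.3
tool_pos: [0.5043, -0.1837, 0.1258]
tool_rot: [-90.0, 0.3, -10.2]
force: [4.3, -1.0, -7.6]
grip_width: 0.0145
```

```bash
python3 s.py
```

```text
14.3 [ 0.5043 -0.1837  0.1258] [-90.01   0.26 -10.17] [ 4.3 -1.  -7.6] [-0.336 -0.928  0.086] [ 0.08  1.82 -0.04] 0.0145
```

carry_out(
  targets=[
    [[0.1,-0.5,0],[0,0,0.17]],
    [[0.1,-0.5,0],[0,0,0.17]],
    [[0,0,0],[0,0,0]],
  ],
)

```text
time_s: 14.6
tool_pos: [0.5042, -0.1836, 0.1261]
tool_rot: [-90.0, 0.6, -10.2]
force: [5.5, -2.1, -10.8]
grip_width: 0.0147
```

```bash
python3 s.py
```

```text
14.6 [ 0.5042 -0.1836  0.1261] [-90.02   0.64 -10.17] [  5.5  -2.1 -10.8] [-0.493 -1.216  0.078] [ 0.08  2.3  -0.04] 0.0147
```

carry_out(
  targets=[
    [[0.2,-0.5,0],[0,0,0.17]],
    [[0.2,-0.5,0],[0,0,0.17]],
    [[0,0,0],[0,0,0]],
  ],
)

```text
time_s: 14.9
tool_pos: [0.5041, -0.1837, 0.1264]
tool_rot: [-90.0, 1.0, -10.2]
force: [7.2, -2.3, -13.0]
grip_width: 0.0148
```

```bash
python3 s.py
```

```text
14.9 [ 0.5041 -0.1837  0.1264] [-90.03   1.05 -10.17] [  7.2  -2.3 -13. ] [-0.509 -1.282  0.048] [ 0.06  2.5  -0.04] 0.0148
```

carry_out(
  targets=[
    [[0.1,-0.5,0],[0,0,0.17]],
    [[0.1,-0.5,0],[0,0,0.17]],
    [[0,0,0],[0,0,0]],
  ],
)

```text
time_s: 15.2
tool_pos: [0.5041, -0.1836, 0.1269]
tool_rot: [-90.0, 1.4, -10.2]
force: [6.2, -2.3, -17.1]
grip_width: 0.0145
```

```bash
python3 s.py
```

```text
15.2 [ 0.5041 -0.1836  0.1269] [-90.03   1.41 -10.17] [  6.2  -2.3 -17.1] [-0.549 -1.451  0.053] [ 0.06  2.74 -0.04] 0.0145
```

carry_out(
  targets=[
    [[0.1,-0.5,0],[0,0,0.17]],
    [[0.1,-0.5,0],[0,0,0.17]],
    [[0,0,0],[0,0,0]],
  ],
)

```text
time_s: 15.5
tool_pos: [0.5041, -0.1837, 0.1275]
tool_rot: [-90.0, 1.8, -10.2]
force: [7.0, -2.2, -17.7]
grip_width: 0.0145
```

```bash
python3 s.py
```

```text
15.5 [ 0.5041 -0.1837  0.1275] [-90.04   1.78 -10.17] [  7.   -2.2 -17.7] [-0.604 -1.583  0.026] [ 0.06  2.92 -0.04] 0.0145
```

carry_out(
  targets=[
    [[0.2,-0.5,0],[0,0,0.17]],
    [[0.2,-0.5,0],[0,0,0.17]],
    [[0,0,0],[0,0,0]],
  ],
)

```text
time_s: 15.8
tool_pos: [0.5042, -0.1837, 0.1283]
tool_rot: [-90.0, 2.2, -10.2]
force: [6.4, -2.4, -17.3]
grip_width: 0.0147
```

```bash
python3 s.py
```

```text
15.8 [ 0.5042 -0.1837  0.1283] [-90.04   2.17 -10.17] [  6.4  -2.4 -17.3] [-0.629 -1.441  0.069] [ 0.04  2.83 -0.04] 0.0147
```

carry_out(
  targets=[
    [[0.2,-0.5,0],[0,0,0.17]],
    [[0.2,-0.5,0],[0,0,0.17]],
    [[0,0,0],[0,0,0]],
  ],
)

```text
time_s: 16.1
tool_pos: [0.5044, -0.1837, 0.1292]
tool_rot: [-90.0, 2.5, -10.2]
force: [4.7, -2.9, -17.6]
grip_width: 0.0145
```

```bash
python3 s.py
```

```text
16.1 [ 0.5044 -0.1837  0.1292] [-90.03   2.55 -10.18] [  4.7  -2.9 -17.6] [-0.539 -1.291 -0.012] [ 0.02  2.62 -0.05] 0.0145
```

carry_out(
  targets=[
    [[0.1,-0.5,0],[0,0,0.17]],
    [[0.1,-0.5,0],[0,0,0.17]],
    [[0,0,0],[0,0,0]],
  ],
)

```text
time_s: 16.4
tool_pos: [0.5047, -0.1837, 0.1305]
tool_rot: [-90.0, 2.9, -10.2]
force: [5.3, -2.1, -16.1]
grip_width: 0.0147
```

```bash
python3 s.py
```

```text
16.4 [ 0.5047 -0.1837  0.1305] [-90.03   2.88 -10.17] [  5.3  -2.1 -16.1] [-0.446 -1.175  0.044] [ 0.02  2.4  -0.05] 0.0147
```

carry_out(
  targets=[
    [[0.1,-0.4,0],[0,0,0.08]],
    [[0.1,-0.4,0],[0,0,0.08]],
    [[0,0,0],[0,0,0]],
    [[0,0,0],[0,0,0]],
  ],
)

```text
time_s: 16.8
tool_pos: [0.5055, -0.1839, 0.1332]
tool_rot: [-90.0, 2.9, -10.2]
force: [2.5, -1.1, -9.9]
grip_width: 0.0147
```

```bash
python3 s.py
```

```text
16.8 [ 0.5055 -0.1839  0.1332] [-89.99   2.94 -10.18] [ 2.5 -1.1 -9.9] [-0.308 -0.512  0.037] [-0.03  1.31 -0.05] 0.0147
```

carry_out(
  targets=[
    [[0.1,-0.4,0],[0,0,0.08]],
    [[0.1,-0.4,0],[0,0,0.08]],
    [[0,0,0],[0,0,0]],
    [[0,0,0],[0,0,0]],
  ],
)

```text
time_s: 17.2
tool_pos: [0.5063, -0.184, 0.1355]
tool_rot: [-90.0, 3.0, -10.2]
force: [-1.3, -0.3, -3.6]
grip_width: 0.0144
```

```bash
python3 s.py
```

```text
17.2 [ 0.5063 -0.184   0.1355] [-89.97   3.   -10.17] [-1.3 -0.3 -3.6] [-0.064  0.377  0.089] [-0.1  -0.27 -0.05] 0.0144
```

carry_out(
  targets=[
    [[0.1,-0.4,0],[0,0,0.08]],
    [[0.1,-0.4,0],[0,0,0.08]],
    [[0,0,0],[0,0,0]],
    [[0,0,0],[0,0,0]],
  ],
)

```text
time_s: 17.6
tool_pos: [0.5063, -0.184, 0.1356]
tool_rot: [-90.0, 3.2, -10.2]
force: [-4.1, 0.7, -3.0]
grip_width: 0.0143
```

```bash
python3 s.py
```

```text
17.6 [ 0.5063 -0.184   0.1356] [-89.98   3.2  -10.17] [-4.1  0.7 -3. ] [0.129 0.849 0.022] [-0.18 -1.04 -0.05] 0.0143
```

carry_out(
  targets=[
    [[0,-0.5,0],[0,0,0.2]],
    [[0,-1,0],[0,0,0.35]],
    [[0.1,-1,0],[0,0,0.35]],
    [[0.1,-1,0],[0,0,0.35]],
    [[0.1,-1,0],[0,0,0.35]],
    [[0.1,-1,0],[0,0,0.35]],
    [[0.1,-1,0],[0,0,0.35]],
    [[0.1,-1,0],[0,0,0.35]],
    [[0.1,-1,0],[0,0,0.35]],
    [[0.1,-1,0],[0,0,0.35]],
    [[0,0,0],[0,0,0]],
    [[0,0,0],[0,0,0]],
  ],
)

```text
time_s: 18.8
tool_pos: [0.5087, -0.1845, 0.1454]
tool_rot: [-90.0, 6.5, -10.2]
force: [-4.4, 1.6, -3.6]
grip_width: 0.0146
```

```bash
python3 s.py;  python3 - <<'E'
from h import *
im={n:env.read_camera(n) for n in C}
a=cv2.resize(im["top"][180:260,270:350,::-1],(390,390),interpolation=cv2.INTER_CUBIC)
b=cv2.resize(im["scene"][110:210,180:280,::-1],(390,390),interpolation=cv2.INTER_CUBIC)
cv2.imwrite("pics/p4.png",np.hstack([a,b]))
E
```

```text
18.8 [ 0.5087 -0.1845  0.1454] [-89.99   6.46 -10.17] [-4.4  1.6 -3.6] [0.162 0.881 0.089] [-0.07 -0.95 -0.03] 0.0146
```

View pics/p4.png

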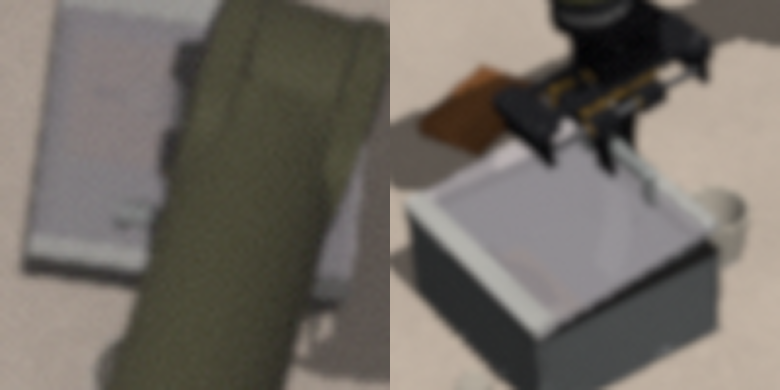

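```bash
cat > lid.py <<'E'
from fit import *
import sys
p=[.5725,-.1968,-.1778]
def lid(th):
    X=np.array([(x,y,z) for x in(-.2,0) for y in(-.11,.11) for z in(0,.01)],float)
    return np.c_[X[:,0]*np.cos(th)+X[:,2]*np.sin(th)+.1,X[:,1],.1+X[:,2]*np.cos(th)-X[:,0]*np.sin(th)]
if __name__=="__main__":
    im=env.read_camera("scene")
    d=env.outline_of("scene","lid")[0]; M=d['mask']; print(d['p'],d['xy'],M.sum())
    # combined case+lid contour, front-left lid corner
    s=8;b=cv2.resize(im[120:200,180:280,::-1],None,fx=s,fy=s,interpolation=cv2.INTER_CUBIC)
    for th,c in((.10,(0,0,255)),(.125,(0,255,0)),(.15,(255,0,0))):
        X=lid(th); q=((proj("scene",T(p,X))+.5-[180,120])*s).astype(int)
        # left side (y=+.11): idx 2,3 front ; 6,7 back
        cv2.line(b,q[2],q[6],c,1);cv2.line(b,q[3],q[7],c,1);cv2.line(b,q[2],q[3],c,1)
    cv2.imwrite("pics/"+sys.argv[1],b)
    # lid-fit: symmetric difference in the left-bottom part not hidden by the gripper
    cc,rr=np.meshgrid(np.arange(512),np.arange(384))
    for nm,mm in(("now",M),("shut",m["lid_scene"]>0)):
        W=(cc>225)&(rr>165) if 0 else (cc-rr>40)&(rr>158)
        print(nm,[(round(t,3),round(np.abs(sil("scene",[lid(t)],p)-mm)[W].sum(),1)) for t in np.arange(-.02,.2,.02)])
E
python3 lid.py l1.png
```

```text
0.58 [223.4, 167.1] 2185
now [(np.float64(-0.02), np.float64(184.6)), (np.float64(0.0), np.float64(158.1)), (np.float64(0.02), np.float64(135.1)), (np.float64(0.04), np.float64(109.7)), (np.float64(0.06), np.float64(84.6)), (np.float64(0.08), np.float64(60.8)), (np.float64(0.1), np.float64(41.8)), (np.float64(0.12), np.float64(29.2)), (np.float64(0.14), np.float64(29.7)), (np.float64(0.16), np.float64(44.1)), (np.float64(0.18), np.float64(62.4))]
shut [(np.float64(-0.02), np.float64(69.4)), (np.float64(0.0), np.float64(42.2)), (np.float64(0.02), np.float64(33.3)), (np.float64(0.04), np.float64(36.1)), (np.float64(0.06), np.float64(51.2)), (np.float64(0.08), np.float64(74.1)), (np.float64(0.1), np.float64(96.2)), (np.float64(0.12), np.float64(121.2)), (np.float64(0.14), np.float64(143.3)), (np.float64(0.16), np.float64(162.1)), (np.float64(0.18), np.float64(179.2))]
```

View pics/l1.png

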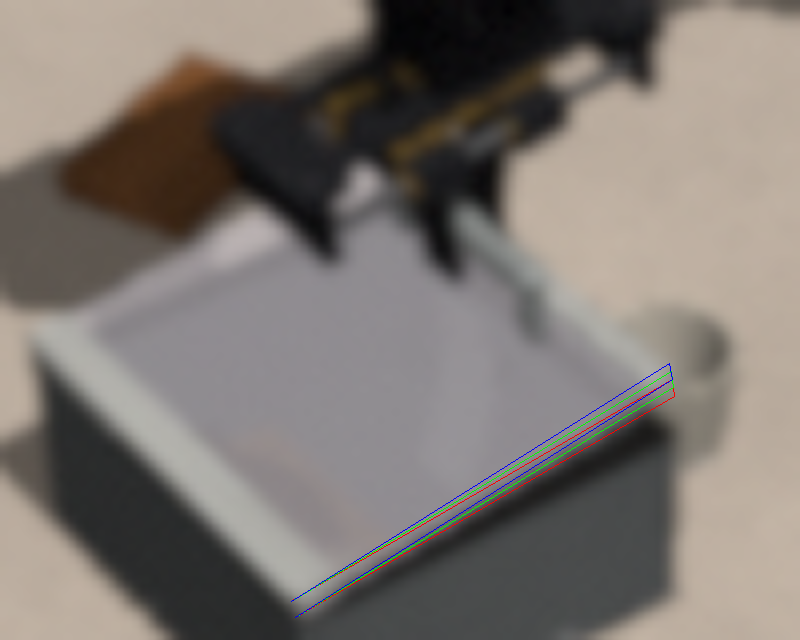

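Contact kinematics give a 0.118 rad opening and the mask difference about 0.11, so I'll raise it 1.2 mm more and relax the side force.

carry_out(
  targets=[
    [[-0.2,-0.6,0],[0,0,0.2]],
    [[-0.2,-0.6,0],[0,0,0.2]],
    [[0,0,0],[0,0,0]],
    [[0,0,0],[0,0,0]],
    [[0,0,0],[0,0,0]],
    [[0,0,0],[0,0,0]],
    [[0,0,0],[0,0,0]],
  ],
)

```text
time_s: 19.7
tool_pos: [0.5089, -0.1844, 0.1465]
tool_rot: [-90.0, 6.8, -10.2]
force: [1.0, 0.4, -5.6]
grip_width: 0.0149
```

```bash
python3 s.py; python3 lid.py l2.png; python3 s.py
python3 - <<'E'
from h import *
im=env.read_camera("top"); zoom("top",im,100,120,250,160,3,"pics/e.png")
E
```

```text
19.7 [ 0.5089 -0.1844  0.1465] [-90.     6.78 -10.16] [ 1.   0.4 -5.6] [-0.058 -0.303 -0.055] [ 0.25  0.88 -0.01] 0.0149
19.8 [ 0.5089 -0.1845  0.1465] [-90.     6.78 -10.17] [ 0.6  0.5 -5.2] [-0.114 -0.373  0.04 ] [ 0.28  1.07 -0.01] 0.0147Traceback (most recent call last):
  File "lid.py", line 9, in <module>
    d=env.outline_of("scene","lid")[0]; M=d['mask']; print(d['p'],d['xy'],M.sum())
      ~~~~~~~~~~~~~~~~~~~~~~~~~~~~~^^^
IndexError: list index out of range
```

View pics/e.png

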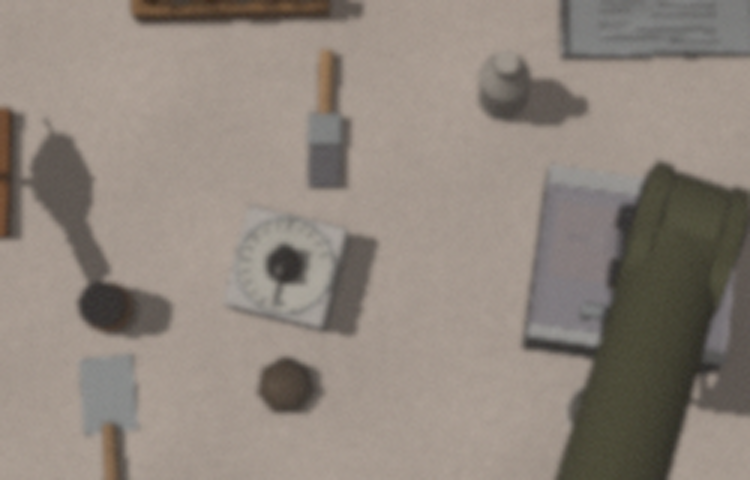

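```bash
python3 lid.py l2.png; python3 lid.py l3.png; python3 s.py
```

```text
0.88 [221.0, 167.1] 2243
now [(np.float64(-0.02), np.float64(223.1)), (np.float64(0.0), np.float64(195.2)), (np.float64(0.02), np.float64(171.9)), (np.float64(0.04), np.float64(145.1)), (np.float64(0.06), np.float64(118.5)), (np.float64(0.08), np.float64(91.9)), (np.float64(0.1), np.float64(67.1)), (np.float64(0.12), np.float64(39.4)), (np.float64(0.14), np.float64(21.8)), (np.float64(0.16), np.float64(25.5)), (np.float64(0.18), np.float64(38.4))]
shut [(np.float64(-0.02), np.float64(69.4)), (np.float64(0.0), np.float64(42.2)), (np.float64(0.02), np.float64(33.3)), (np.float64(0.04), np.float64(36.1)), (np.float64(0.06), np.float64(51.2)), (np.float64(0.08), np.float64(74.1)), (np.float64(0.1), np.float64(96.2)), (np.float64(0.12), np.float64(121.2)), (np.float64(0.14), np.float64(143.3)), (np.float64(0.16), np.float64(162.1)), (np.float64(0.18), np.float64(179.2))]
0.72 [222.0, 167.9] 2374
now [(np.float64(-0.02), np.float64(181.1)), (np.float64(0.0), np.float64(152.6)), (np.float64(0.02), np.float64(128.1)), (np.float64(0.04), np.float64(101.1)), (np.float64(0.06), np.float64(74.5)), (np.float64(0.08), np.float64(48.4)), (np.float64(0.1), np.float64(26.7)), (np.float64(0.12), np.float64(17.1)), (np.float64(0.14), np.float64(32.4)), (np.float64(0.16), np.float64(54.0)), (np.float64(0.18), np.float64(75.8))]
shut [(np.float64(-0.02), np.float64(69.4)), (np.float64(0.0), np.float64(42.2)), (np.float64(0.02), np.float64(33.3)), (np.float64(0.04), np.float64(36.1)), (np.float64(0.06), np.float64(51.2)), (np.float64(0.08), np.float64(74.1)), (np.float64(0.1), np.float64(96.2)), (np.float64(0.12), np.float64(121.2)), (np.float64(0.14), np.float64(143.3)), (np.float64(0.16), np.float64(162.1)), (np.float64(0.18), np.float64(179.2))]
20.05 [ 0.5089 -0.1845  0.1465] [-90.     6.78 -10.17] [ 1.5  0.1 -5.5] [-0.095 -0.679 -0.036] [ 0.36  1.53 -0.01] 0.0148
```

```bash
python3 -c "
from cell import env
print(env.sign_off())"
```

```text
the job is handed in; nothing more can be done
None
```

Both parts are done and handed in at about 20 s: the knob is back at its zero stop, and the arm is holding the lid by its handle, about 25 mm open at the front.

- **Knob:** I turned it back anticlockwise by about 123°. The twisting moment jumped to 0.34 N m at the end, which I read as the stop. After release, both the top picture and the pixel measurement put the pointer at the pin, within about 3–6°.
- **Lid:** I gripped the bar at 45 N and raised it in steps of about half a millimetre. The pull peaked at about 17–18 N, then faded to about 3–5 N as the seal let go.
- **Opening:** From how far the hand rose, the lid stands at about 0.124 rad, or 25 mm at the front edge. The tool held still in the last readings.
- **Where the checks were less clear:**
    - The camera outlines of the lid were noisy: the two final ones gave about 0.10 and 0.13 rad after correcting for the offset seen when it was shut, and one call missed the lid entirely.
    - The gripper read 14.5–15 mm on the 16 mm bar. I saw no sign of slipping, but did not check for it separately.
- **Other items:** In the last top picture the stone, brush, bottle, jar and spatula appear to stand where they were. The cup was mostly hidden by the arm, and the wooden block lay outside that picture.

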